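# Snug the cam clamp and zero its dial

### The arm

A 7-joint arm with a two-finger parallel gripper is mounted at the origin on a cart in front of the work surface, level with it; the furniture and walls round the work are solid. World frame = base frame: x ahead of the robot, y to its left, z up, the work surface at z = 0. Lengths are in m, angles in rad, forces in N, time in s.
With the tool pointing down it reaches from about 0.35 to 0.9 m from the base axis. Payload 8.1 kg.
Tool frame: the origin (TCP) lies midway between the tips of the shut fingers; the grasp point (between the pads) lies arm.grasp_offset behind it (arm.grasp_offset is the distance from the TCP to the grasp point, in m); z points along the fingers, y is the line along which they close (so a half turn about z gives the same grasp; the last joint's range is limited). The gripper opens to 92 mm and grips with 3 to 60 N. Pads are 19 mm wide; open, the fingers measure 130 mm over their backs; the gripper's body (75 mm by 190 mm) begins 47 mm behind the grasp point.
Start: joints at [-1.307, 0.434, 0.025, 1.573, -0.012, 1.134, -0.075], TCP at [0.224, 0.583, 0.227] pointing down, gripper open.
Joint ranges: [-2.62, 2.62], [-0.44, 2.09], [-1.27, 1.32], [0.08, 2.57], [-1.32, 4.46], [0.12, 2], [-2.74, 2.74]. Speed limits (rad/s): [2.22, 2.22, 3.01, 3.01, 3.14, 3.14, 3.14].

### API

Orientations are given as a rotation vector (axis times angle).
In Python, from cell import observe, imaging, arm gives the robot as it stands.
- The arm moves only by the tool apply_moves, never from a script. Its argument "commands" is a list of rows, each a list of 5 numbers: the opening in per cent of the stroke, from 0 (shut) to 100 (fully open), then the shift along the world's x, y, z in units of 0.06 m (1.0 is 0.06 m), then the turn about the world's z in units of 0.5 rad (1.0 is 0.5 rad). A call has 1 to 12 rows; each row shifts and turns the commanded pose from where the row before left it; what a row does not reach is not made up. A row lasts 1/8 s, in which the tool goes at most 62.5 mm and 10.7 degrees, less where a joint would pass 70% of its speed; a pose out of reach is approached as far as the arm can. A call with a number of a shift or a turn outside -1 to 1 is refused whole. A call with a gripper value outside its range is refused whole. The fingers move at their own pace and stop on an object; "newtons" is the grip in N (left out, the last holds). Time passes only in rows, so rows that do not move let the fingers close. It gives the time, the measured TCP pose, the force, the opening and the grip force at its end, in the units of the state.
- observe(): the state, without advancing time (a new reading comes with each control period).
- imaging.get_image(name): name is "scene" or "side" or "wrist"; returns (picture, depth): 384x512x3 uint8, red, green, blue; 384x512 float32, m along the optical axis (not along the pixel's ray), 0 where there is no reading.
- imaging.camera_params(name): a dict with "camera_matrix" (3x3 intrinsics, pixels), "origin" and "rotation" of the camera in the world; the wrist camera has in their place "tool_from_camera" (4x4, takes a point from camera to tool coordinates, whose origin is the TCP and whose axes are the flange's). Camera axes: x right, y up, looking along -z (the intrinsics and any distortion apply to the point x, -y, -z); pixel columns grow to the right and rows downward; lengths in m; the calibration is good to about 2 mm. A picture is of the moment at which its call begins: read the wrist's pose just before it. camera_params takes no time and is no camera call.
- arm.sign_off(): hands the job in; it is judged then, once.
The state is a dict: "clock": time; "joints": joint angles; "dq": joint speeds; "joint_efforts": joint torques, N m; "position": TCP position; "ee_rot": TCP orientation; "force": force on the tool from outside, world axes, zero at the start; "ft_torque": the same for the moment, N m; "width": opening from 0.0 (shut) to 1.0 (fully open); "gripper_force": force on a finger pad.
Only numpy, scipy, OpenCV 4.12 (cv2) and the standard library are available. Lean on these libraries where they do the work, as an engineer would, in place of code of your own. Each camera call takes 0.05 s, during which the arm holds its last target. There are 200 camera calls.

### The job

Turn the red wing of the cam clamp clockwise until the cutting die is pushed home against the blue sprung jaw of the fence and is held snugly, with a light clamping force of about 10 N (5 to 16 N; harder would bend it), and let go. Then, leaving the die clamped, turn the silver dial wheel by its black thumb post until its red zero mark stands at the yellow pointer behind the wheel. Do not knock the steel weight or the taupe stack of blanks out of place.

Things in the scene. Friction and masses are not known exactly. Their poses are not given: they have to be found in the camera images.
- clamp_base: green steel plate 172x205x8 mm on a 16 mm plywood board (192x225 mm), fixed; origin at the green plate's underside (16 mm above the work surface) on the common upright axis of both wheels; +x points from the axis to the pointer (away from the robot), z up. The fence is screwed on its +y side, at a distance that differs each time; the die lies loose between cam and fence
- clamp_wheel: clamp wheel, turns clockwise from above by up to 2.6 rad; starts within 0.25 rad of its release end and stays where left. Red wing on top 56 mm along its x, 12 mm thick along its y, 78 to 106 mm up; black disc of 68 mm diameter below it; under the dial a brass eccentric cam, 11 to 35 mm up. Heights here are above the green plate's underside, where the origin lies on the axis
- wing_grip (a point): centre of the red wing, on the axis, 94 mm up; grasp it from above across its 12 mm. The bearing drags with 0.06 N m; after 0.5 to 1.35 rad of turn from the start (not known beforehand) the die meets the jaw, then the clamping force climbs by some 70 to 95 N per rad and the turning torque by 0.012 to 0.02 N m per N of clamping
- dial_wheel: dial wheel: aluminium disc of 120 mm diameter, 44 to 54 mm up, with 15 degree divisions round the rim. Turns about the same axis but independently, drag 0.06 N m, stays where left. Origin on the axis at the plate's underside; its x axis points to its zero mark. It starts 0.5 to 1.3 rad from the pointer and must turn clockwise seen from above; 2 rad limit either side
- post_grip (a point): middle of the gripping height of the black thumb post on the dial wheel (12 mm diameter, 54 to 90 mm above the plate's underside, 52 mm from the axis, opposite the zero mark); this point is 78 mm above the plate's underside
- zero_mark (a point): outer end of the red zero mark (a line 4 mm wide) at the dial wheel's rim, 60 mm from the axis, 54 mm up
- pointer_tip (a point): tip of the fixed yellow pointer (3 mm wide) behind the dial wheel, 60 mm from the axis, 54 mm up; the bracket that carries it stands outside the rim, 62 mm high
- die: steel strip cutting die, rounded oblong 75x30x30 mm, loose on the green plate between the cam and the fence on the plate's +y side, length along the fence; origin at the centre of its underside. The fence (steel, 28 mm high, end stop at its far end) carries a blue jaw 82 mm long, 1 to 5 mm from the die at first, that gives on springs, 12 N per mm, up to 6 mm
- weight_block: bystander: steel weight with a wooden knob, 50x62x48 mm; origin at its underside
- blanks_taupe: bystander: banded taupe stack of blanks, 108x65x14 mm; origin at its underside

How it is judged:
By the outcome, as a careful person would: the job done as asked, in the order asked, and still so for the second after the job is handed in, with the robot touching nothing.
It also fails if it takes over 59 s, if anything falls off the work surface, if the arm or the gripper's body presses on something with over 40 N, if the wrist force passes 120 N, or if a joint passes its speed limit or range.

## Working session

There is one attempt and no reset: what is moved stays moved. The work goes in short steps, Python scripts to look and compute and a tool call to move; the robot and the scene stay as the last step left them, time stands still between calls to the robot, and variables do not carry over. Pictures are saved under pics/ and viewed, at most 10 in all, crops included, and the job is handed in when it is done.

Besides the shell and the picture viewer there is one more tool, called after "Call:" as name(argument=value, ...) on one line, values as JSON. apply_moves: Moves the arm, as the interface text tells. Its arguments: {"type":"object","properties":{"commands":{"type":"array"},"newtons":{"type":"number"}},"required":["commands"]}

```bash
ls; mkdir -p pics
python3 - <<'E'
from cell import observe, imaging, arm
import cv2,numpy as np
s=observe();print(s);print(arm.grasp_offset)
for n in("scene","side"):
    p,d=imaging.get_image(n);cv2.imwrite(f"pics/{n}0.png",p[:,:,::-1]);np.savez(f"pics/{n}0.npz",p=p,d=d);print(n,imaging.camera_params(n))
print(imaging.camera_params("wrist"))
E
```

```text
pics
{'clock': 0.0, 'joints': array([-1.30661653,  0.4352098 ,  0.02497215,  1.57410507, -0.01157025,
        1.13401309, -0.07510416]), 'dq': array([-4.46511602e-04,  3.68322221e-04,  1.29330007e-03, -4.54133150e-04,
        9.51859324e-04, -6.94898398e-05,  2.94582987e-04]), 'joint_efforts': array([-4.67650116e-04, -6.67862034e+01,  9.84622948e-01, -3.14454782e+01,
       -6.05442119e-02,  4.31448966e-02,  1.67554613e-04]), 'position': array([0.22400827, 0.58291828, 0.22595009]), 'ee_rot': array([-5.72983851e-01, -3.08877444e+00,  2.49171924e-03]), 'force': array([ 0.84694748,  0.72790058, -1.0302391 ]), 'ft_torque': array([ 0.0132713 , -0.03753407, -0.01748306]), 'gripper_force': 0.0, 'width': 0.9978979164665353}
0.0188
scene {'camera_matrix': array([[366.66853368,   0.        , 249.44510215],
       [  0.        , 366.66853368, 190.40571633],
       [  0.        ,   0.        ,   1.        ]]), 'origin': array([0.27130203, 0.5257551 , 0.69252289]), 'rotation': array([ 0.27712989, -1.06016436, -2.42658012])}
side {'camera_matrix': array([[482.46806419,   0.        , 253.44606045],
       [  0.        , 482.46806419, 191.64953451],
       [  0.        ,   0.        ,   1.        ]]), 'origin': array([ 1.18119178, -0.44319533,  1.34814125]), 'rotation': array([0.46205695, 0.2484842 , 0.95441589])}
{'camera_matrix': array([[299.83363097,   0.        , 253.97441548],
       [  0.        , 299.83363097, 190.87131681],
       [  0.        ,   0.        ,   1.        ]]), 'tool_from_camera': array([[-8.68949568e-04,  9.56882514e-01,  2.90473923e-01,
         7.82708578e-02],
       [ 9.99999588e-01,  9.07498252e-04,  1.99674404e-06,
         9.76427791e-04],
       [-2.61693928e-04,  2.90473805e-01, -9.56882908e-01,
        -1.58322726e-01],
       [ 0.00000000e+00,  0.00000000e+00,  0.00000000e+00,
         1.00000000e+00]])}
```

View pics/scene0.png

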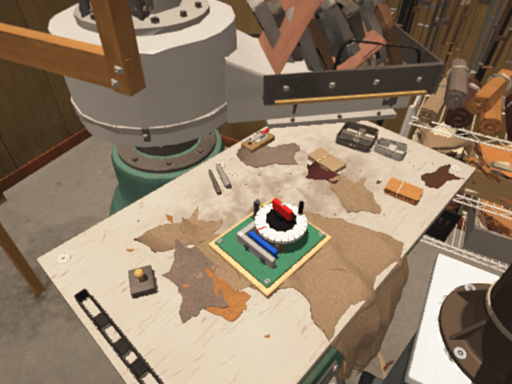

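View pics/side0.png

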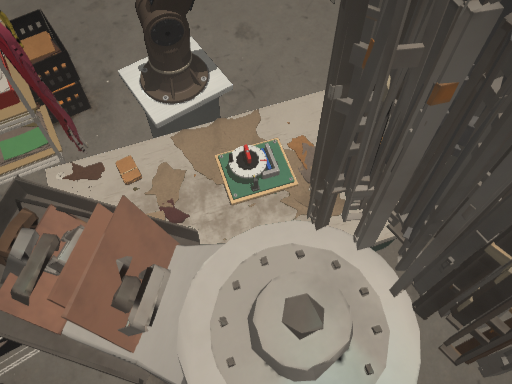

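The scene view shows the clamp around pixel (275,232), with the red wing at (283,210). The side view shows it at (250,163). I'll zoom in on both and measure.

```bash
cat > h.py <<'E'
from cell import observe, imaging, arm
import cv2,numpy as np
from scipy.spatial.transform import Rotation as Ro
def cam(n,s=None):
    c=imaging.camera_params(n)
    if n!="wrist": return c["camera_matrix"],np.array(c["origin"]),Ro.from_rotvec(c["rotation"]).as_matrix()
    s=s or observe();R=Ro.from_rotvec(s["ee_rot"]).as_matrix();T=c["tool_from_camera"]
    return c["camera_matrix"],s["position"]+R@T[:3,3],R@T[:3,:3]
def rays(C,uv):
    K,o,R=C;uv=np.atleast_2d(uv).astype(float)
    return np.c_[(uv[:,0]-K[0,2])/K[0,0],-(uv[:,1]-K[1,2])/K[1,1],-np.ones(len(uv))]@R.T
def plane(C,uv,z):
    r=rays(C,uv);return C[1]+r*((z-C[1][2])/r[:,2])[:,None]
def cloud(C,d):
    v,u=np.mgrid[:d.shape[0],:d.shape[1]]
    return (C[1]+rays(C,np.c_[u.ravel(),v.ravel()])*d.ravel()[:,None]).reshape(*d.shape,3)
def masks(p):
    h=cv2.cvtColor(p,cv2.COLOR_RGB2HSV).astype(int);H,S,V=h[...,0],h[...,1],h[...,2]
    return dict(red=((H<6)|(H>174))&(S>150)&(V>70),yel=(H>20)&(H<33)&(S>140)&(V>110),green=(H>65)&(H<90)&(S>80),blue=(H>100)&(H<125)&(S>120),blk=V<45)
E
python3 - <<'E'
from h import *
out=[]
for n,(x,y,w) in dict(scene=(205,185,135),side=(205,130,100)).items():
    f=np.load(f"pics/{n}0.npz");p,d=f["p"],f["d"];C=cam(n);P=cloud(C,d)
    out.append(cv2.resize(p[y:y+w*3//4,x:x+w],(400,300),interpolation=cv2.INTER_CUBIC))
    sub=np.zeros(d.shape,bool);sub[y:y+w*3//4+5,x:x+w]=1;sub&=d>0
    for k,m in masks(p).items():
        q=P[m&sub]
        if len(q): print(n,k,len(q),np.median(q,0).round(4),np.percentile(q,[3,97],axis=0).round(3).tolist())
cv2.imwrite("pics/z.png",cv2.resize(np.hstack(out),(800,300))[:,:,::-1])
E
```

```text
scene red 231 [0.4868 0.0016 0.1149] [[0.464, -0.012, 0.083], [0.514, 0.01, 0.124]]
scene yel 2 [ 0.5524 -0.0212  0.0802] [[0.551, -0.021, 0.079], [0.554, -0.021, 0.081]]
scene green 2054 [0.4635 0.0739 0.0249] [[0.412, -0.048, 0.023], [0.591, 0.124, 0.027]]
scene blue 240 [0.5008 0.0576 0.0502] [[0.466, 0.042, 0.04], [0.542, 0.07, 0.053]]
scene blk 419 [0.4875 0.0065 0.082 ] [[0.458, -0.044, 0.061], [0.564, 0.028, 0.101]]
side red 52 [ 0.4981 -0.0067  0.1214] [[0.468, -0.016, 0.113], [0.518, 0.007, 0.125]]
side green 12 [0.5889 0.0704 0.0258] [[0.579, 0.037, 0.018], [0.6, 0.086, 0.027]]
side blue 36 [0.5252 0.0521 0.0504] [[0.472, 0.042, 0.046], [0.541, 0.068, 0.054]]
```

View pics/z.png

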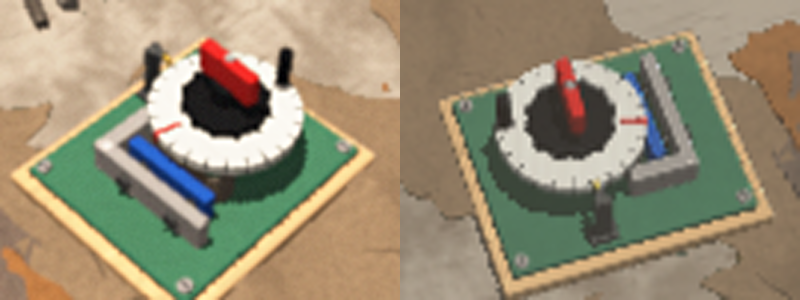

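The clamp axis is near (0.49, -0.003). The wing lies roughly along x, the thumb post is on the -y side, and the pointer is away from the robot. I'm moving above it for a closer look.

Call:
apply_moves(commands=[[100,0.37,-0.81,0.06,0],[100,0.37,-0.81,0.06,0],[100,0.37,-0.81,0.06,0],[100,0.37,-0.81,0.06,0],[100,0.37,-0.81,0.06,0],[100,0.37,-0.81,0.06,0],[100,0.37,-0.81,0.06,0],[100,0.37,-0.81,0.06,0],[100,0.37,-0.81,0.06,0],[100,0.37,-0.81,0.06,0],[100,0.37,-0.81,0.06,0],[100,0.37,-0.81,0.06,0]])

```text
clock: 1.6
position: [0.4908, -0.0013, 0.27]
ee_rot: [-0.572, -3.089, -0.0]
force: [0.4, 0.7, -0.9]
width: 0.996
gripper_force: 0.0
```

Call:
apply_moves(commands=[[50,0,0,0,0],[50,0,0,0,0],[50,0,0,0,0]])

```text
clock: 1.98
position: [0.4901, 0.0016, 0.2697]
ee_rot: [-0.57, -3.089, -0.0]
force: [-0.2, -1.2, -0.4]
width: 0.726
gripper_force: 0.0
```

Run:
```python
from h import *
s=observe();C=cam("wrist",s);p,d=imaging.get_image("wrist");np.savez("pics/w1.npz",p=p,d=d)
print(s["clock"],s["joints"].round(3),s["position"].round(4),s["ee_rot"].round(3),s["force"].round(2),s["ft_torque"].round(3),s["width"])
cv2.imwrite("pics/w1.png",p[:,:,::-1]);P=cloud(C,d)
for k,m in masks(p).items():
    q=P[m&(d>0)]
    if len(q): print(k,len(q),np.median(q,0).round(4),np.percentile(q,[3,97],axis=0).round(3).tolist())
m=masks(p)["red"]&(np.abs(P[...,2]-.122)<.006); q=P[m][:,:2]
print("wing",len(q),cv2.minAreaRect(q.astype(np.float32)))
m=(np.abs(P[...,2]-.070)<.004)&(p.min(2)>120);q=P[m][:,:2];print("disc",len(q),cv2.minEnclosingCircle(q.astype(np.float32)))
```

```text
1.975 [-0.46   0.174  0.412  1.853 -0.077  1.131  1.185] [0.4901 0.0016 0.2697] [-0.57  -3.089 -0.   ] [-0.16 -1.25 -0.43] [-0.032 -0.02  -0.066] 0.7259706350453642
red 591 [ 4.874e-01 -3.000e-04  1.216e-01] [[0.465, -0.013, 0.071], [0.52, 0.039, 0.123]]
yel 21 [ 0.5547 -0.0206  0.0778] [[0.549, -0.023, 0.042], [0.564, -0.019, 0.079]]
green 7672 [0.4757 0.0548 0.0242] [[0.412, -0.082, 0.023], [0.593, 0.123, 0.026]]
blue 431 [0.4927 0.0609 0.0504] [[0.467, 0.045, 0.024], [0.545, 0.071, 0.052]]
blk 35868 [ 0.4645 -0.0035  0.3685] [[0.437, -0.043, 0.097], [0.492, 0.067, 0.378]]
wing 496 ((0.4910036325454712, -0.0028148870915174484), (0.011761578731238842, 0.05432669445872307), 69.11553955078125)
disc 4269 ((0.49241355061531067, -0.0032978379167616367), 0.060419853776693344)
```

View pics/w1.png

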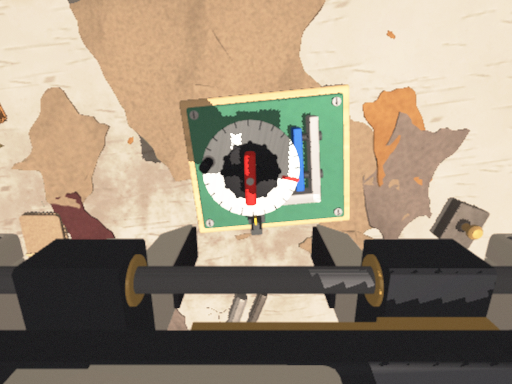

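The wrist view shows the wing at (250,178), lying along the tool's x axis, so the grip needs no turn. The zero mark is at (289,179), the post at (206,165) and the pointer at (256,222). Next I descend partway with a narrower opening and check the sensor noise.

Call:
apply_moves(commands=[[40,0.02,-0.05,-0.4,0],[40,0,0,-0.4,0],[40,0,0,-0.4,0],[40,0,0,-0.4,0],[40,0,0,-0.1,0],[40,0,0,0,0]], newtons=25)

```text
clock: 2.78
position: [0.4918, -0.0023, 0.1681]
ee_rot: [-0.572, -3.089, -0.0]
force: [0.3, 0.0, 0.5]
width: 0.399
gripper_force: 0.0
```

```bash
cat >> h.py <<'E'
def rd(n=6):
    L=[]
    for i in range(n):
        s=observe();L.append(np.r_[s["position"],s["force"],s["ft_torque"],s["joint_efforts"][6],Ro.from_rotvec(s["ee_rot"]).as_matrix()[:2,1]]);
        if i<n-1: imaging.get_image("wrist")
    L=np.array(L);a=L.mean(0);print("t %.2f w %.3f g %.1f"%(s["clock"],s["width"],s["gripper_force"]),"pos",a[:3].round(4),"F",a[3:6].round(2),"T",a[6:9].round(3),"j7",a[9].round(4),"yaw %.4f"%np.arctan2(a[11],a[10]),"sdT",L[:,6:10].std(0).round(3))
    return a
E
python3 - <<'E'
from h import *
rd(8)
f=np.load("pics/w1.npz");p,d=f["p"],f["d"]
import sys
s=dict(position=np.array([.4901,.0016,.2697]),ee_rot=np.array([-.57,-3.089,0]));C=cam("wrist",s)
M=masks(p);ax=np.array([.4915,-.003])
for k,lo,hi in(("red",.052,.062),("yel",.055,.068)):
    v,u=np.nonzero(M[k]);q=plane(C,np.c_[u,v],.070)[:,:2]-ax;r=np.hypot(*q.T)
    m=(r>lo-.012)&(r<hi);a=np.arctan2(q[m,1],q[m,0]);print(k,m.sum(),np.median(a),a.std())
E
```

```text
t 3.12 w 0.398 g 0.0 pos [ 0.4922 -0.0026  0.1686] F [0.05 0.19 0.15] T [ 0.005 -0.005  0.005] j7 0.0057 yaw 1.2042 sdT [0.034 0.033 0.02  0.019]
red 71 -0.21767966473501646 0.6728981631124769
yel 12 -0.2693961700588211 0.015456557551452848
```

Call:
apply_moves(commands=[[40,0,0,-0.4,0],[40,0,0,-0.4,0],[40,0,0,-0.38,0],[40,0,0,0,0],[0,0,0,0,0],[0,0,0,0,0],[0,0,0,0,0],[0,0,0,0,0],[0,0,0,0,0]], newtons=25)

```text
clock: 4.25
position: [0.4922, -0.0039, 0.0983]
ee_rot: [0.574, 3.087, -0.0]
force: [-1.9, -4.1, 7.0]
width: 0.13
gripper_force: 28.0
```

Run:
```python
from h import *
rd(6)
```

```text
t 4.50 w 0.129 g 28.0 pos [ 0.4922 -0.0039  0.0983] F [-2.13 -4.1   7.13] T [-0.928  0.489  0.032] j7 -0.0325 yaw 1.2030 sdT [0.015 0.032 0.031 0.   ]
```

Call:
apply_moves(commands=[[0,-0.01,-0.02,0.02,0],[0,0,0,0,0],[0,0,0,0,-0.1],[0,0,0,0,-0.1],[0,0,0,0,-0.1],[0,0,0,0,-0.1],[0,0,0,0,-0.1],[0,0,0,0,0]])

```text
clock: 5.5
position: [0.4921, -0.0041, 0.0984]
ee_rot: [0.954, 2.991, 0.0]
force: [5.0, -1.4, -12.3]
width: 0.127
gripper_force: 27.1
```

Run:
```python
from h import *
rd(6)
```

```text
t 5.75 w 0.124 g 27.1 pos [ 0.4921 -0.0041  0.0984] F [  5.19  -1.68 -12.24] T [-0.384 -1.105 -0.043] j7 -0.0195 yaw 0.9538 sdT [0.031 0.022 0.011 0.125]
```

Call:
apply_moves(commands=[[0,0.007,-0.002,-0.012,0],[0,0,0,0,-0.08],[0,0,0,0,-0.08],[0,0,0,0,-0.08],[0,0,0,0,-0.08]])

```text
clock: 6.38
position: [0.4921, -0.0042, 0.0983]
ee_rot: [1.193, 2.905, 0.001]
force: [-2.2, -0.3, 6.2]
width: 0.132
gripper_force: 28.4
```

Run:
```python
from h import *
rd(1);rd(4)
```

```text
t 6.38 w 0.132 g 28.4 pos [ 0.4921 -0.0042  0.0983] F [-2.21 -0.32  6.22] T [-0.451  0.218  0.041] j7 0.4823 yaw 0.7915 sdT [0. 0. 0. 0.]
t 6.53 w 0.130 g 28.4 pos [ 0.492  -0.0042  0.0983] F [-1.18 -1.12  6.88] T [-0.435  0.182 -0.008] j7 0.0755 yaw 0.7912 sdT [0.029 0.026 0.04  0.336]
```

Call:
apply_moves(commands=[[0,0,0,0,-0.04],[0,0,0,0,-0.04]])

```text
clock: 6.78
position: [0.492, -0.0042, 0.0983]
ee_rot: [1.25, 2.881, 0.001]
force: [-1.4, -2.0, 6.9]
width: 0.13
gripper_force: 28.4
```

Run:
```python
from h import *
rd(1);rd(4)
```

```text
t 6.78 w 0.130 g 28.4 pos [ 0.492  -0.0042  0.0983] F [-1.45 -2.04  6.86] T [-0.469  0.238  0.058] j7 0.2149 yaw 0.7522 sdT [0. 0. 0. 0.]
t 6.92 w 0.132 g 28.5 pos [ 0.492  -0.0042  0.0983] F [-0.97 -1.39  6.73] T [-0.439  0.219  0.017] j7 0.0132 yaw 0.7520 sdT [0.024 0.019 0.029 0.167]
```

Moving drag torque reads about 0.05, as expected. I'll step on, reading torque while it moves.

Call:
apply_moves(commands=[[0,0,0,0,-0.04],[0,0,0,0,-0.04]])

```text
clock: 7.18
position: [0.492, -0.0042, 0.0983]
ee_rot: [1.307, 2.856, 0.001]
force: [-0.9, -1.1, 6.4]
width: 0.128
gripper_force: 28.5
```

```bash
python3 -c "
from h import *
rd(1)"
```

```text
t 7.17 w 0.128 g 28.5 pos [ 0.492  -0.0042  0.0983] F [-0.87 -1.12  6.4 ] T [-0.434  0.231  0.085] j7 0.2146 yaw 0.7122 sdT [0. 0. 0. 0.]
```

Call:
apply_moves(commands=[[0,0,0,0,-0.04],[0,0,0,0,-0.04]])

```text
clock: 7.42
position: [0.492, -0.0042, 0.0983]
ee_rot: [1.364, 2.829, 0.001]
force: [-0.8, -1.3, 7.1]
width: 0.131
gripper_force: 28.5
```

```bash
python3 -c "
from h import *
rd(1)"
```

```text
t 7.42 w 0.131 g 28.5 pos [ 0.492  -0.0042  0.0983] F [-0.78 -1.29  7.08] T [-0.507  0.233  0.068] j7 0.2089 yaw 0.6722 sdT [0. 0. 0. 0.]
```

Call:
apply_moves(commands=[[0,0,0,0,-0.04],[0,0,0,0,-0.04]])

```text
clock: 7.68
position: [0.492, -0.0043, 0.0983]
ee_rot: [1.421, 2.801, 0.001]
force: [-1.3, -1.2, 7.6]
width: 0.128
gripper_force: 28.5
```

```bash
python3 -c "
from h import *
rd(1)"
```

```text
t 7.67 w 0.128 g 28.5 pos [ 0.492  -0.0043  0.0983] F [-1.25 -1.23  7.59] T [-0.469  0.304  0.023] j7 0.2083 yaw 0.6321 sdT [0. 0. 0. 0.]
```

Call:
apply_moves(commands=[[0,0,0,0,-0.04],[0,0,0,0,-0.04]])

```text
clock: 7.92
position: [0.4919, -0.0043, 0.0983]
ee_rot: [1.476, 2.772, 0.001]
force: [-1.9, -1.4, 7.8]
width: 0.128
gripper_force: 28.5
```

```bash
python3 -c "
from h import *
rd(1)"
```

```text
t 7.92 w 0.128 g 28.5 pos [ 0.4919 -0.0043  0.0983] F [-1.9  -1.37  7.84] T [-0.542  0.307  0.094] j7 0.1947 yaw 0.5922 sdT [0. 0. 0. 0.]
```

Call:
apply_moves(commands=[[0,0,0,0,-0.04],[0,0,0,0,-0.04]])

```text
clock: 8.18
position: [0.4919, -0.0043, 0.0983]
ee_rot: [1.532, 2.742, 0.001]
force: [-0.7, -2.2, 6.9]
width: 0.13
gripper_force: 28.5
```

```bash
python3 -c "
from h import *
rd(1)"
```

```text
t 8.18 w 0.130 g 28.5 pos [ 0.4919 -0.0043  0.0983] F [-0.71 -2.2   6.91] T [-0.554  0.355  0.027] j7 0.1943 yaw 0.5521 sdT [0. 0. 0. 0.]
```

Call:
apply_moves(commands=[[0,0,0,0,-0.04],[0,0,0,0,-0.04]])

```text
clock: 8.43
position: [0.4918, -0.0043, 0.0983]
ee_rot: [1.586, 2.711, 0.001]
force: [-1.7, -1.9, 7.1]
width: 0.129
gripper_force: 28.5
```

```bash
python3 -c "
from h import *
rd(1)"
```

```text
t 8.43 w 0.129 g 28.5 pos [ 0.4918 -0.0043  0.0983] F [-1.74 -1.9   7.11] T [-0.552  0.384  0.095] j7 0.1934 yaw 0.5121 sdT [0. 0. 0. 0.]
```

Call:
apply_moves(commands=[[0,0,0,0,-0.04],[0,0,0,0,-0.04]])

```text
clock: 8.68
position: [0.4918, -0.0043, 0.0983]
ee_rot: [1.64, 2.679, 0.001]
force: [-1.8, -2.2, 8.7]
width: 0.131
gripper_force: 28.5
```

```bash
python3 -c "
from h import *
rd(1)"
```

```text
t 8.68 w 0.131 g 28.5 pos [ 0.4918 -0.0043  0.0983] F [-1.79 -2.18  8.69] T [-0.582  0.385  0.007] j7 0.1922 yaw 0.4721 sdT [0. 0. 0. 0.]
```

Call:
apply_moves(commands=[[0,0,0,0,-0.04],[0,0,0,0,-0.04]])

```text
clock: 8.93
position: [0.4918, -0.0043, 0.0983]
ee_rot: [1.693, 2.646, 0.001]
force: [-2.1, -2.7, 8.3]
width: 0.128
gripper_force: 28.5
```

```bash
python3 -c "
from h import *
rd(1)"
```

```text
t 8.93 w 0.128 g 28.5 pos [ 0.4918 -0.0043  0.0983] F [-2.06 -2.7   8.26] T [-0.602  0.438  0.089] j7 0.1917 yaw 0.4321 sdT [0. 0. 0. 0.]
```

Call:
apply_moves(commands=[[0,0,0,0,-0.04],[0,0,0,0,-0.04]])

```text
clock: 9.18
position: [0.4918, -0.0044, 0.0983]
ee_rot: [1.746, 2.611, 0.001]
force: [-2.4, -2.1, 8.4]
width: 0.13
gripper_force: 28.5
```

```bash
python3 -c "
from h import *
rd(1)"
```

```text
t 9.18 w 0.130 g 28.5 pos [ 0.4918 -0.0044  0.0983] F [-2.36 -2.07  8.42] T [-0.622  0.47   0.107] j7 0.1907 yaw 0.3920 sdT [0. 0. 0. 0.]
```

Turned 0.81 rad so far with no contact; the j7 baseline is steady at 0.19.

Call:
apply_moves(commands=[[0,0,0,0,-0.04],[0,0,0,0,-0.04]])

```text
clock: 9.43
position: [0.4917, -0.0044, 0.0983]
ee_rot: [1.798, 2.576, 0.001]
force: [-1.1, -2.5, 9.2]
width: 0.129
gripper_force: 28.6
```

```bash
python3 -c "
from h import *
rd(1)"
```

```text
t 9.43 w 0.129 g 28.6 pos [ 0.4917 -0.0044  0.0983] F [-1.07 -2.52  9.17] T [-0.552  0.504  0.074] j7 0.1899 yaw 0.3520 sdT [0. 0. 0. 0.]
```

Call:
apply_moves(commands=[[0,0,0,0,-0.04],[0,0,0,0,-0.04]])

```text
clock: 9.68
position: [0.4917, -0.0044, 0.0983]
ee_rot: [1.849, 2.539, 0.001]
force: [-3.1, -2.4, 8.1]
width: 0.125
gripper_force: 28.6
```

```bash
python3 -c "
from h import *
rd(1)"
```

```text
t 9.68 w 0.125 g 28.6 pos [ 0.4917 -0.0044  0.0983] F [-3.11 -2.42  8.08] T [-0.65   0.517  0.11 ] j7 0.1891 yaw 0.3120 sdT [0. 0. 0. 0.]
```

Call:
apply_moves(commands=[[0,0,0,0,-0.04],[0,0,0,0,-0.04]])

```text
clock: 9.93
position: [0.4917, -0.0044, 0.0983]
ee_rot: [1.9, 2.502, 0.001]
force: [-2.5, -2.3, 8.8]
width: 0.129
gripper_force: 28.6
```

```bash
python3 -c "
from h import *
rd(1)"
```

```text
t 9.93 w 0.129 g 28.6 pos [ 0.4917 -0.0044  0.0983] F [-2.45 -2.33  8.75] T [-0.67   0.563  0.083] j7 0.1883 yaw 0.2720 sdT [0. 0. 0. 0.]
```

Call:
apply_moves(commands=[[0,0,0,0,-0.04],[0,0,0,0,-0.04]])

```text
clock: 10.18
position: [0.4916, -0.0044, 0.0983]
ee_rot: [1.949, 2.463, 0.001]
force: [-3.1, -1.3, 8.7]
width: 0.126
gripper_force: 28.6
```

```bash
python3 -c "
from h import *
rd(1)"
```

```text
t 10.18 w 0.126 g 28.6 pos [ 0.4916 -0.0044  0.0983] F [-3.06 -1.32  8.71] T [-0.68   0.597  0.068] j7 0.1873 yaw 0.2320 sdT [0. 0. 0. 0.]
```

Call:
apply_moves(commands=[[0,0,0,0,-0.04],[0,0,0,0,-0.04]])

```text
clock: 10.42
position: [0.4916, -0.0044, 0.0983]
ee_rot: [1.998, 2.424, 0.001]
force: [-2.3, -1.5, 10.0]
width: 0.128
gripper_force: 28.6
```

```bash
python3 -c "
from h import *
rd(1)"
```

```text
t 10.43 w 0.128 g 28.6 pos [ 0.4916 -0.0044  0.0983] F [-2.33 -1.49  9.99] T [-0.712  0.598  0.04 ] j7 0.1865 yaw 0.1921 sdT [0. 0. 0. 0.]
```

Call:
apply_moves(commands=[[0,0,0,0,-0.04],[0,0,0,0,-0.04]])

```text
clock: 10.68
position: [0.4916, -0.0044, 0.0983]
ee_rot: [2.046, 2.384, 0.001]
force: [-2.9, -2.4, 9.7]
width: 0.128
gripper_force: 28.6
```

```bash
python3 -c "
from h import *
rd(1)"
```

```text
t 10.68 w 0.128 g 28.6 pos [ 0.4916 -0.0044  0.0983] F [-2.89 -2.4   9.69] T [-0.7    0.651  0.115] j7 0.1857 yaw 0.1520 sdT [0. 0. 0. 0.]
```

Call:
apply_moves(commands=[[0,0,0,0,-0.04],[0,0,0,0,-0.04]])

```text
clock: 10.92
position: [0.4916, -0.0044, 0.0983]
ee_rot: [2.094, 2.342, 0.001]
force: [-3.4, -2.3, 9.5]
width: 0.131
gripper_force: 28.7
```

```bash
python3 -c "
from h import *
rd(1)"
```

```text
t 10.93 w 0.131 g 28.7 pos [ 0.4916 -0.0044  0.0983] F [-3.44 -2.32  9.5 ] T [-0.685  0.651  0.101] j7 0.1849 yaw 0.1120 sdT [0. 0. 0. 0.]
```

Call:
apply_moves(commands=[[0,0,0,0,-0.04],[0,0,0,0,-0.04]])

```text
clock: 11.18
position: [0.4916, -0.0044, 0.0983]
ee_rot: [2.14, 2.3, 0.001]
force: [-3.9, -1.9, 9.6]
width: 0.131
gripper_force: 28.7
```

```bash
python3 -c "
from h import *
rd(1)"
```

```text
t 11.18 w 0.131 g 28.7 pos [ 0.4916 -0.0044  0.0983] F [-3.88 -1.87  9.62] T [-0.673  0.68   0.128] j7 0.1841 yaw 0.0720 sdT [0. 0. 0. 0.]
```

Call:
apply_moves(commands=[[0,0,0,0,-0.04],[0,0,0,0,-0.04]])

```text
clock: 11.42
position: [0.4915, -0.0044, 0.0983]
ee_rot: [-2.186, -2.257, -0.001]
force: [-3.7, -2.4, 10.7]
width: 0.128
gripper_force: 28.7
```

```bash
python3 -c "
from h import *
rd(1)"
```

```text
t 11.43 w 0.128 g 28.7 pos [ 0.4915 -0.0044  0.0983] F [-3.72 -2.42 10.68] T [-0.69   0.7    0.106] j7 0.1833 yaw 0.0320 sdT [0. 0. 0. 0.]
```

Call:
apply_moves(commands=[[0,0,0,0,-0.04],[0,0,0,0,-0.04]])

```text
clock: 11.68
position: [0.4915, -0.0044, 0.0983]
ee_rot: [-2.23, -2.212, -0.001]
force: [-3.0, -2.8, 10.6]
width: 0.13
gripper_force: 28.7
```

```bash
python3 -c "
from h import *
rd(1);rd(4)"
```

```text
t 11.68 w 0.130 g 28.7 pos [ 0.4915 -0.0044  0.0983] F [-2.96 -2.8  10.59] T [-0.685  0.804  0.085] j7 0.1826 yaw -0.0080 sdT [0. 0. 0. 0.]
t 11.82 w 0.133 g 28.7 pos [ 0.4915 -0.0044  0.0983] F [-3.26 -2.12 10.84] T [-0.654  0.823  0.043] j7 -0.0071 yaw -0.0082 sdT [0.034 0.012 0.029 0.158]
```

Call:
apply_moves(commands=[[0,0,0,0,-0.04],[0,0,0,0,-0.04]])

```text
clock: 12.08
position: [0.4914, -0.0044, 0.0983]
ee_rot: [-2.274, -2.167, -0.001]
force: [-3.5, -2.0, 11.1]
width: 0.128
gripper_force: 28.7
```

```bash
python3 -c "
from h import *
rd(1);rd(4)"
```

```text
t 12.07 w 0.128 g 28.7 pos [ 0.4914 -0.0044  0.0983] F [-3.52 -2.04 11.13] T [-0.716  0.871  0.105] j7 0.174 yaw -0.0480 sdT [0. 0. 0. 0.]
t 12.22 w 0.127 g 28.7 pos [ 0.4914 -0.0044  0.0983] F [-3.54 -1.78 10.67] T [-0.677  0.856  0.046] j7 -0.0187 yaw -0.0481 sdT [0.035 0.012 0.052 0.159]
```

Call:
apply_moves(commands=[[0,0,0,0,-0.03],[0,0,0,0,-0.03],[0,0,0,0,-0.03]])

```text
clock: 12.6
position: [0.4914, -0.0044, 0.0983]
ee_rot: [-2.322, -2.116, -0.0]
force: [-3.5, -1.8, 10.3]
width: 0.13
gripper_force: 28.8
```

```bash
python3 -c "
from h import *
rd(1)"
```

```text
t 12.60 w 0.130 g 28.8 pos [ 0.4914 -0.0044  0.0983] F [-3.47 -1.8  10.34] T [-0.672  0.932  0.237] j7 0.0541 yaw -0.0928 sdT [0. 0. 0. 0.]
```

Call:
apply_moves(commands=[[0,0,0,0,-0.03],[0,0,0,0,-0.03]])

```text
clock: 12.85
position: [0.4914, -0.0044, 0.0983]
ee_rot: [-2.353, -2.081, -0.0]
force: [-2.5, -2.4, 11.3]
width: 0.125
gripper_force: 29.0
```

```bash
python3 -c "
from h import *
rd(1);rd(4)"
```

```text
t 12.85 w 0.125 g 29.0 pos [ 0.4914 -0.0044  0.0983] F [-2.55 -2.37 11.29] T [-0.636  0.937  0.195] j7 -0.0042 yaw -0.1227 sdT [0. 0. 0. 0.]
t 13.00 w 0.128 g 28.8 pos [ 0.4914 -0.0044  0.0983] F [-3.27 -2.46 11.46] T [-0.655  0.934  0.176] j7 -0.1556 yaw -0.1227 sdT [0.023 0.02  0.013 0.124]
```

Contact is clear: the torque kink is at yaw of about -0.06, with a slope near 1.9 N m/rad. That puts the force at about 6 N, so I go 0.045 rad more to reach about 10 N.

Call:
apply_moves(commands=[[0,0,0,0,-0.03],[0,0,0,0,-0.03],[0,0,0,0,-0.03]])

```text
clock: 13.38
position: [0.4913, -0.0044, 0.0983]
ee_rot: [-2.399, -2.028, -0.0]
force: [-3.3, -2.5, 11.3]
width: 0.127
gripper_force: 29.5
```

```bash
python3 -c "
from h import *
rd(1);rd(6)"
```

```text
t 13.38 w 0.127 g 29.5 pos [ 0.4913 -0.0044  0.0983] F [-3.32 -2.5  11.29] T [-0.681  0.959  0.238] j7 -0.0971 yaw -0.1675 sdT [0. 0. 0. 0.]
t 13.62 w 0.127 g 29.2 pos [ 0.4913 -0.0044  0.0983] F [-4.13 -2.3  11.7 ] T [-0.69   0.944  0.255] j7 -0.2608 yaw -0.1674 sdT [0.027 0.022 0.023 0.106]
```

Torque and angle both agree on about 10 N. I'm releasing, lifting and looking at the dial.

Call:
apply_moves(commands=[[30,0,0,0.01,0],[30,0,0,0,0],[30,0,0,0,0],[30,0,0,0.3,0],[30,0,0,0.7,0],[30,0,0,0.7,0],[30,0,0,0.7,0],[30,0,0,0.6,0],[30,0,0,0,0],[30,0,0,0,0]])

```text
clock: 14.88
position: [0.4911, -0.0038, 0.2775]
ee_rot: [-2.397, -2.029, 0.001]
force: [-0.1, 0.9, -0.9]
width: 0.3
gripper_force: 0.0
```

```bash
cat > look.py <<'E'
from h import *
import sys
def look(n):
    s=observe();C=cam("wrist",s);p,d=imaging.get_image("wrist");cv2.imwrite(f"pics/{n}.png",p[:,:,::-1]);P=cloud(C,d)
    print(s["clock"],s["joints"].round(3),s["position"].round(4),s["ee_rot"].round(3))
    M=masks(p);m=M["red"]&(np.abs(P[...,2]-.122)<.006); q=P[m][:,:2]
    if len(q)>20: print("wing",len(q),cv2.minAreaRect(q.astype(np.float32)))
    m=(np.abs(P[...,2]-.070)<.004)&(p.min(2)>110);q=P[m][:,:2];c,r=cv2.minEnclosingCircle(q.astype(np.float32));print("disc",len(q),c,r)
    ax=np.array([.4918,-.0042])
    m=M["blk"]&(np.abs(P[...,2]-.106)<.005)&(np.hypot(*(P[...,:2]-ax).transpose(2,0,1))<.07);q=P[m][:,:2]
    print("post",len(q),q.mean(0) if len(q) else"",)
    if len(q): v=q.mean(0)-ax;print("  r %.4f ang %.4f"%(np.hypot(*v),np.arctan2(v[1],v[0])))
    for k,z,lo,hi in(("red",.070,.040,.063),("yel",.070,.057,.075)):
        v,u=np.nonzero(M[k]&(np.abs(P[...,2]-z)<.02));q=plane(C,np.c_[u,v],z)[:,:2]-ax;r=np.hypot(*q.T);k2=(r>lo)&(r<hi)
        a=np.arctan2(q[k2,1],q[k2,0]);print(k,k2.sum(),"ang %.4f sd %.3f rmax %.3f rmin %.3f"%(np.median(a),a.std(),r[k2].max(),r[k2].min()) if k2.any() else "")
look(sys.argv[1])
E
python3 look.py w2
```

```text
14.875 [-0.853  0.211  0.921  1.862 -0.183  1.157 -0.034] [ 0.4911 -0.0038  0.2775] [-2.397e+00 -2.029e+00  1.000e-03]
wing 488 ((0.4915151000022888, -0.0016846805810928345), (0.0550420880317688, 0.011720068752765656), 80.70771789550781)
disc 4314 (0.5029329657554626, -0.003338439390063286) 0.07118216902017593
post 73 [ 0.46422368 -0.04472139]
  r 0.0490 ang -2.1683
red 39 ang 1.0058 sd 0.416 rmax 0.062 rmin 0.041
yel 20 ang -0.2678 sd 0.020 rmax 0.068 rmin 0.061
```

View pics/w2.png

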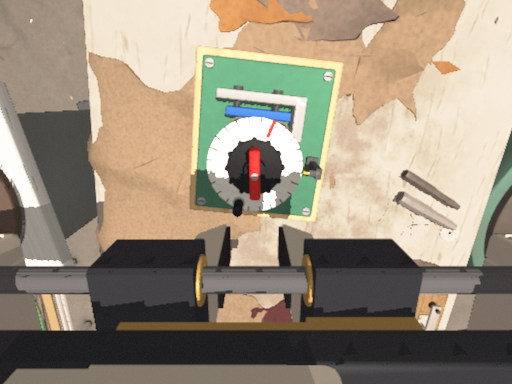

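The zero mark is at (271,129), the post at (237,208) and the pointer at (306,173); the wing stayed put. Next I grip the post, with the fingers closing tangentially.

Call:
apply_moves(commands=[[45,-0.15,-0.25,-0.4,-0.27],[45,-0.15,-0.25,-0.5,-0.27],[45,-0.16,-0.24,-0.5,-0.26],[45,0,0,-0.5,0],[45,0,0,-0.5,0],[45,0,0,0,0]], newtons=15)

```text
clock: 15.68
position: [0.4617, -0.0487, 0.1321]
ee_rot: [-2.753, -1.51, 0.009]
force: [-0.0, 0.6, 0.4]
width: 0.447
gripper_force: 0.0
```

```bash
python3 -c "
from h import *
rd(3)
p,d=imaging.get_image('wrist');cv2.imwrite('pics/w3.png',p[:,:,::-1])"
```

```text
t 15.78 w 0.449 g 0.0 pos [ 0.4627 -0.0489  0.1332] F [0.37 0.04 0.35] T [-0.109  0.12  -0.026] j7 0.3107 yaw -0.5671 sdT [0.012 0.022 0.029 0.224]
```

View pics/w3.png

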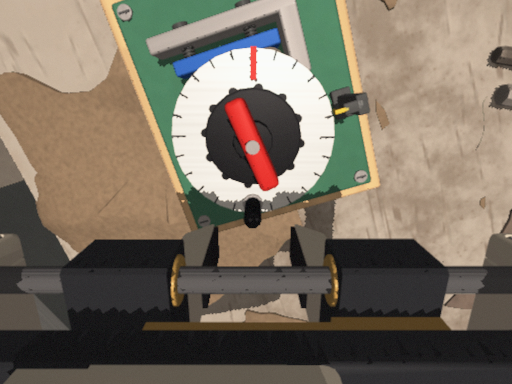

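The view shows the mark (253,62), hub and post (252,212) in one column, so the tool is centred on the post and the zero direction equals tool x. Next I work out the pointer angle from this frame.

```bash
cat > ang.py <<'E'
from h import *
import sys
p=cv2.imread(f"pics/{sys.argv[1]}.png")[:,:,::-1].copy();pos=np.array(eval(sys.argv[2]));yaw=float(sys.argv[3])
y=np.array([np.cos(yaw),np.sin(yaw),0]);z=np.array([0,0,-1.]);R=np.c_[np.cross(y,z),y,z]
C=cam("wrist",dict(position=pos,ee_rot=Ro.from_matrix(R).as_rotvec()));M=masks(p)
w=((p.min(2)>150)|M["red"]).astype(np.uint8);w[235:]=0
guess=plane(C,[[0,0]],.07)
v,u=np.mgrid[:235,:512];q=plane(C,np.c_[u.ravel(),v.ravel()],.07)[:,:2].reshape(235,512,2)
c=np.array([.4916,-.0044])
for i in range(6):   # outer white edge per direction, circle fit
    e=[]
    for a in np.arange(-np.pi,np.pi,.05):
        rr=np.arange(.05,.066,.0003);X=np.c_[c+rr[:,None]*[np.cos(a),np.sin(a)],np.full(len(rr),.07)]
        b=(X-C[1])@C[2];uu=C[0][0,0]*b[:,0]/-b[:,2]+C[0][0,2];vv=C[0][1,1]*-b[:,1]/-b[:,2]+C[0][1,2]
        ok=(vv<234)&(vv>0)&(uu>0)&(uu<511)
        if not ok.all(): continue
        g=w[vv.astype(int),uu.astype(int)]
        k=np.nonzero(g[:-1]&(1-g[1:]))[0]
        if len(k) and g[0]: e.append(X[k[0],:2])
    e=np.array(e);A=np.c_[2*e,np.ones(len(e))];s=np.linalg.lstsq(A,(e**2).sum(1),rcond=None)[0]
    r=np.sqrt(s[2]+s[:2]@s[:2]);res=abs(np.hypot(*(e-s[:2]).T)-r);e=e[res<2*np.median(res)+1e-4]
    A=np.c_[2*e,np.ones(len(e))];s=np.linalg.lstsq(A,(e**2).sum(1),rcond=None)[0];c=s[:2];r=np.sqrt(s[2]+c@c)
print("centre",c.round(4),"r",r.round(4),len(e))
d=q-c;rr=np.hypot(d[...,0],d[...,1]);aa=np.arctan2(d[...,1],d[...,0])
for k,lo,hi in(("red",.042,.0615),("yel",.058,.075)):
    m=M[k][:235]&(rr>lo)&(rr<hi);n,l,st,_=cv2.connectedComponentsWithStats(m.astype(np.uint8))
    for j in range(1,n):
        if st[j,4]>5:
            t=aa[l==j];print(k,st[j].tolist(),"ang %.4f sd %.3f r %.3f-%.3f"%(np.median(t),t.std(),rr[l==j].min(),rr[l==j].max()))
E
python3 ang.py w3 "[.4629,-.0489,.1334]" -0.567
```

```text
centre [ 0.493 -0.001] r 0.0579 88
red [251, 47, 5, 25, 125] ang 1.0058 sd 0.020 r 0.042-0.057
red [261, 184, 17, 7, 40] ang -1.8630 sd 0.084 r 0.042-0.044
yel [335, 107, 12, 8, 60] ang -0.3178 sd 0.016 r 0.060-0.068
```

Call:
apply_moves(commands=[[45,0.015,0.01,-0.35,0],[45,0,0,-0.35,0],[45,0,0,-0.25,0],[45,0,0,0,0],[0,0,0,0,0],[0,0,0,0,0],[0,0,0,0,0],[0,0,0,0,0]], newtons=15)

```text
clock: 16.82
position: [0.4649, -0.0478, 0.0775]
ee_rot: [-2.753, -1.513, -0.0]
force: [-0.8, 0.5, 4.3]
width: 0.126
gripper_force: 15.0
```

```bash
python3 -c "
from h import *
a=rd(5)
c=np.array([.4915,-.0044]);v=a[:2]-c;th=np.arctan2(v[1],v[0]);r=np.hypot(*v);print(th,r)
n=20;t=th-1.24*np.arange(n+1)/n;P=c+r*np.c_[np.cos(t),np.sin(t)]
print(np.diff(np.round(P/.06,3),axis=0).round(3).tolist())"
```

```text
t 17.02 w 0.123 g 15.0 pos [ 0.465  -0.0478  0.0774] F [-1.41  0.77  5.66] T [0.035 0.399 0.021] j7 -0.0192 yaw -0.5660 sdT [0.023 0.029 0.015 0.003]
-2.1197055865771626 0.05087094552439973
[[-0.044, 0.029], [-0.042, 0.032], [-0.04, 0.034], [-0.038, 0.036], [-0.035, 0.039], [-0.033, 0.041], [-0.031, 0.042], [-0.028, 0.045], [-0.025, 0.046], [-0.022, 0.048], [-0.019, 0.049], [-0.016, 0.05], [-0.013, 0.051], [-0.009, 0.052], [-0.007, 0.052], [-0.003, 0.052], [0.0, 0.053], [0.004, 0.052], [0.006, 0.052], [0.01, 0.052]]
```

Call:
apply_moves(commands=[[0,-0.044,0.029,0.004,-0.124],[0,-0.042,0.032,0,-0.124],[0,-0.04,0.034,0,-0.124],[0,-0.038,0.036,0,-0.124],[0,-0.035,0.039,0,-0.124],[0,-0.033,0.041,0,-0.124],[0,-0.031,0.042,0,-0.124],[0,0,0,0,0]])

```text
clock: 18.02
position: [0.4489, -0.0326, 0.0775]
ee_rot: [-3.015, -0.884, 0.001]
force: [-1.7, -0.5, 3.8]
width: 0.125
gripper_force: 15.0
```

```bash
python3 -c "
from h import *
rd(3)"
```

```text
t 18.12 w 0.125 g 15.0 pos [ 0.4489 -0.0326  0.0775] F [-2.    0.13  4.  ] T [ 0.024  0.569 -0.004] j7 -0.2609 yaw -0.9994 sdT [0.017 0.035 0.043 0.179]
```

Forces are small, so I continue the arc.

Call:
apply_moves(commands=[[0,-0.028,0.045,0,-0.124],[0,-0.025,0.046,0,-0.124],[0,-0.022,0.048,0,-0.124],[0,-0.019,0.049,0,-0.124],[0,-0.016,0.05,0,-0.124],[0,-0.013,0.051,0,-0.124],[0,-0.009,0.052,0,-0.124],[0,0,0,0,0]])

```text
clock: 19.12
position: [0.4407, -0.0122, 0.0774]
ee_rot: [-3.134, -0.215, 0.002]
force: [-3.0, 1.0, 6.7]
width: 0.122
gripper_force: 15.0
```

Call:
apply_moves(commands=[[0,-0.007,0.052,0,-0.124],[0,-0.003,0.052,0,-0.124],[0,0,0.053,0,-0.124],[0,0.004,0.052,0,-0.124],[0,0.006,0.052,0,-0.124],[0,0.01,0.052,0,-0.124],[0,0,0,0,0]])

```text
clock: 20.0
position: [0.4411, 0.0069, 0.0774]
ee_rot: [-3.119, 0.368, 0.003]
force: [-5.2, 2.8, 10.7]
width: 0.121
gripper_force: 15.0
```

```bash
python3 - <<'E'
from h import *
a=rd(3);s=observe();p,d=imaging.get_image("wrist");cv2.imwrite("pics/w4.png",p[:,:,::-1]);np.save("pics/w4d.npy",d)
c=np.array([.4915,-.0044]);v=a[:2]-c;print(np.arctan2(v[1],v[0]),np.hypot(*v))
E
python3 - <<'E'
import cv2;p=cv2.imread("pics/w4.png")[:250,130:390];cv2.imwrite("pics/w4z.png",cv2.resize(p,(624,600),interpolation=cv2.INTER_CUBIC))
E
```

```text
t 20.10 w 0.122 g 15.0 pos [0.4411 0.0069 0.0774] F [-4.81  2.67  9.49] T [0.444 1.171 0.016] j7 -0.2151 yaw -1.8054 sdT [0.034 0.023 0.033 0.181]
2.9203051738214616 0.05165797554695202
```

View pics/w4z.png

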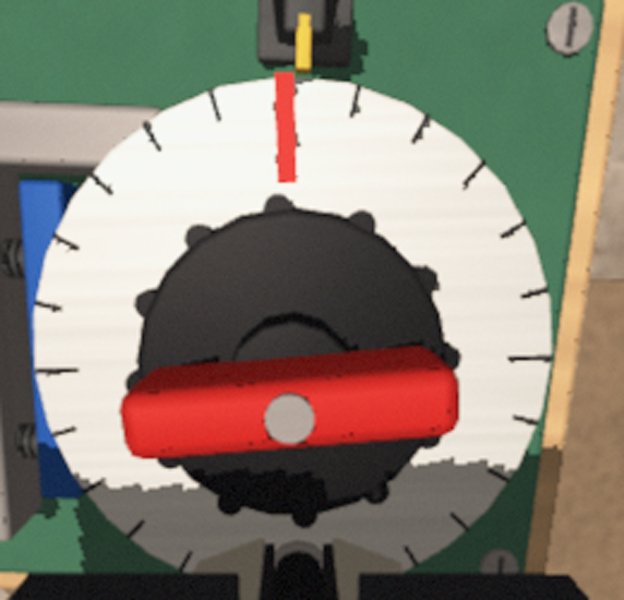

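The zoom shows the mark's outer end at crop (285,75) and the pointer tip at (303,68). The remaining turn is about 0.07 rad clockwise; I'll compute it.

```bash
python3 ang.py w4 "[.4411,.0069,.0774]" -1.8054
python3 - <<'E'
from h import *
p=cv2.imread("pics/w4.png")[:,:,::-1].copy();M=masks(p);d=np.load("pics/w4d.npy")
for k in("red","yel"):
    m=M[k].copy();m[80:]=0
    for r in range(0,80):
        u=np.nonzero(m[r])[0]
        if len(u): print(k,r,u.min(),u.max(),d[r,u].mean().round(4),end="; ")
    print()
E
```

```text
centre [ 0.492  -0.0032] r 0.0594 69
red [244, 30, 9, 41, 288] ang -0.2022 sd 0.020 r 0.042-0.061
red [181, 173, 10, 18, 56] ang 1.7854 sd 0.065 r 0.042-0.044
yel [253, 6, 7, 24, 145] ang -0.2673 sd 0.014 r 0.061-0.071
red 30 245 251 0.1475; red 31 244 251 0.1482; red 32 245 251 0.1484; red 33 245 251 0.1484; red 34 245 251 0.1483; red 35 245 251 0.1487; red 36 245 251 0.1487; red 37 245 252 0.1491; red 38 245 252 0.1491; red 39 245 252 0.1496; red 40 245 251 0.1496; red 41 245 251 0.1495; red 42 245 251 0.1497; red 43 245 251 0.1495; red 44 245 251 0.1496; red 45 245 251 0.1498; red 46 245 251 0.15; red 47 245 251 0.1508; red 48 245 251 0.1505; red 49 245 251 0.1508; red 50 246 251 0.1506; red 51 246 252 0.1506; red 52 246 252 0.1509; red 53 246 252 0.151; red 54 246 252 0.1506; red 55 246 252 0.151; red 56 246 252 0.1512; red 57 246 252 0.1516; red 58 246 252 0.151; red 59 246 252 0.1519; red 60 246 252 0.1518; red 61 246 252 0.1521; red 62 246 252 0.1518; red 63 246 252 0.1524; red 64 246 252 0.152; red 65 246 252 0.1526; red 66 246 252 0.1525; red 67 246 252 0.1529; red 68 246 252 0.1532; red 69 246 252 0.1529; red 70 246 252 0.1534; red 71 246 252 0.1537; red 72 246 252 0.1536; red 73 246 252 0.1539; red 74 246 252 0.1538; red 75 246 252 0.1539; 
yel 6 255 258 0.138; yel 7 255 258 0.1387; yel 8 255 258 0.1386; yel 9 255 258 0.1386; yel 10 255 258 0.1389; yel 11 254 259 0.1389; yel 12 254 259 0.1391; yel 13 253 259 0.1392; yel 14 253 259 0.1395; yel 15 253 259 0.1451; yel 16 253 259 0.1452; yel 17 253 259 0.1455; yel 18 253 259 0.1456; yel 19 253 259 0.1461; yel 20 253 259 0.1464; yel 21 253 259 0.146; yel 22 253 259 0.1463; yel 23 253 259 0.1467; yel 24 253 259 0.1466; yel 25 253 259 0.1469; yel 26 253 259 0.1477; yel 27 253 259 0.148; yel 28 253 259 0.1483; yel 29 257 257 0.0;
```

Call:
apply_moves(commands=[[0,0.007,0.028,0,-0.066],[0,0.007,0.027,0,-0.066],[0,0,0,0,0],[0,0,0,0,0]])

```text
clock: 20.65
position: [0.4419, 0.0101, 0.0774]
ee_rot: [-3.105, 0.47, 0.003]
force: [-4.3, 1.4, 8.6]
width: 0.127
gripper_force: 15.0
```

```bash
cat > tip.py <<'E'
from h import *
a=rd(3);p,d=imaging.get_image("wrist");M=masks(p);M["red"][80:]=0;M["yel"][80:]=0
r0=np.nonzero(M["red"])[0].min();y1=np.nonzero(M["yel"].sum(1)>3)[0].max()
ru=np.nonzero(M["red"][r0+1:r0+5])[1].mean();yu=np.nonzero(M["yel"][y1-4:y1])[1].mean()
dd=np.median(d[r0+1:r0+5][M["red"][r0+1:r0+5]]);mm=(ru-yu)*dd/299.8*1000
print("mark",ru,r0,"tip",yu,y1,"mm %.2f rad %.4f"%(mm,mm/60))
E
python3 tip.py
```

```text
t 20.75 w 0.125 g 15.0 pos [0.4419 0.0102 0.0774] F [-4.49  1.89  8.48] T [0.443 1.183 0.018] j7 -0.0169 yaw -1.8711 sdT [0.029 0.022 0.004 0.002]
mark 248.0 31 tip 247.0 28 mm 0.49 rad 0.0082
```

The mark is within 0.5 mm of the pointer. I'm releasing, lifting clear and verifying.

Call:
apply_moves(commands=[[35,0,0,0,0],[35,0,0,0,0],[35,0,0,0,0],[35,0,0,0.3,0],[35,0,0,0.6,0],[35,0,0,0.6,0],[35,0,0,0.6,0],[35,0,0,0.6,0],[35,0,0,0,0],[35,0,0,0,0]])

```text
clock: 22.05
position: [0.4422, 0.0102, 0.239]
ee_rot: [-3.105, 0.47, 0.001]
force: [0.2, -0.1, -0.0]
width: 0.353
gripper_force: 0.0
```

```bash
python3 look.py w5
python3 - <<'E'
import cv2;p=cv2.imread("pics/w5.png");cv2.imwrite("pics/w5z.png",cv2.resize(p[60:260,130:380],(750,600),interpolation=cv2.INTER_CUBIC))
E
```

```text
22.05 [-1.205  0.23   1.299  2.034 -0.255  1.06  -1.657] [0.4422 0.0102 0.239 ] [-3.105e+00  4.700e-01  1.000e-03]
wing 728 ((0.49255242943763733, -0.002686053514480591), (0.055406585335731506, 0.01214448269456625), 81.26264190673828)
disc 6166 (0.49297788739204407, -0.0021399990655481815) 0.0601268894970417
post 104 [0.44331633 0.01104728]
  r 0.0508 ang 2.8369
red 50 ang -0.2454 sd 0.016 rmax 0.059 rmin 0.040
yel 14 ang -0.2363 sd 0.013 rmax 0.067 rmin 0.060
```

View pics/w5z.png

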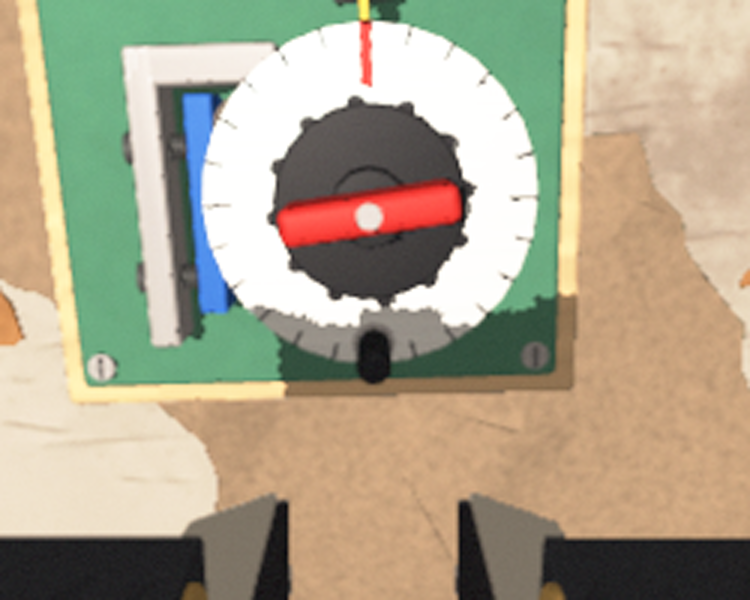

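The mark at crop (366,25) meets the yellow pointer at (364,18), and the wing hasn't moved since it was clamped. The gripper is clear, so I'm handing in.

```bash
python3 -c "
from cell import arm
print(arm.sign_off())"
```

```text
the job is handed in; nothing more can be done
None
```

I clamped the die at about 10 N (estimated from turning torque and angle), then turned the dial's zero mark to within about 0.5 mm of the pointer; neither bystander was touched, and I handed in at about 22 s.

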